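Close the parcel layer and aim the scanner at its label

ROBOT

A 7-joint arm with a two-finger parallel gripper is mounted at the origin on the work surface. World frame = base frame: x ahead of the robot, y to its left, z up, the work surface at z = 0. Lengths are in m, angles in rad, forces in N, time in s.
With the tool pointing down it reaches from about 0.35 to 0.9 m from the base axis. Payload 19.9 kg.
Tool frame: the origin (TCP) lies at the very end of the fingers, on their centre line; the grasp point (between the pads) lies 19 mm behind it; z points along the fingers, y is the line along which they close (so a half turn about z gives the same grasp; the last joint's range is limited). The gripper opens to 94 mm and grips with 3 to 60 N. Pads are 16 mm wide; open, the fingers measure 119 mm over their backs; the gripper's body (75 mm by 177 mm) begins 78 mm behind the grasp point.
Start: joints at [-1.387, 0.417, -0.01, 1.614, 0.005, 1.111, -0.053], TCP at [0.14, 0.609, 0.205] pointing down, gripper open.
Joint ranges: [-2.81, 2.81], [-0.39, 2.02], [-1.27, 1.25], [0.06, 2.57], [-1.19, 4.33], [0.19, 2], [-2.82, 2.82]. Speed limits (rad/s): [1.89, 1.89, 2.39, 2.39, 3.01, 3.01, 3.01].

INTERFACE

Orientations are given as a rotation vector (axis times angle).
In Python, from cell import r gives the robot as it stands.
- The arm moves only by the shell command python3 -m crank 'ROWS' [OPENING]. ROWS is JSON, a list of rows, each a list of 6 numbers: the shift along the tool's x, y, z as a fraction of full scale, then the turn, a rotation vector about the tool's x, y, z as a fraction of full scale. A call has 1 to 8 rows; each row shifts and turns the commanded pose from where the row before left it, along the tool's axes as they then stand; what a row does not reach is not made up. Full scale, the value 1, is 0.02 m for a shift and 0.12 rad for a turn. A row lasts 1/8 s, in which the tool goes at most 62.5 mm and 10.7 degrees, less where a joint would pass 70% of its speed; a pose out of reach is approached as far as the arm can. A call with a number of a shift or a turn outside -1 to 1 is refused whole. A call with a gripper value outside its range is refused whole. OPENING is the gripper's target within -1 to 1 (fully open at 1, half-way at 0, shut at -1), set as the call begins (- or left out, the last holds). The fingers move at their own pace and stop on an object; the grip force is fixed at half the most. Time passes only in rows, so rows that do not move let the fingers close. It gives the time, the measured TCP pose, the force, the opening and the grip force at its end, in the units of the state.
- r.state(): the state, without advancing time (a new reading comes with each control period).
- r.read_camera(name): name is "scene" or "top" or "wrist"; returns a dict with "img" (384x512x3 uint8, blue, green, red), "range_z" (384x512 float32, m along the optical axis (not along the pixel's ray), 0 where there is no reading), "intrinsics" (3x3 intrinsics, pixels), "R" (3x3) and "t" (3): a world point X has camera coordinates R X + t. Camera axes: x right, y down, z forward; pixel columns grow to the right and rows downward; lengths in m; the calibration is good to about 2 mm. A picture is of the moment at which its call begins.
- r.job_done(): hands the job in; it is judged then, once.
The state is a dict: "time_s": time; "q": joint angles; "dq": joint speeds; "joint_torque": joint torques, N m; "ee_pos": TCP position; "tool_rot": TCP orientation; "force": force on the tool from outside, world axes, zero at the start; "torque": the same for the moment, N m; "finger_gap": finger opening in m; "grasp_force": force on a finger pad.
Only numpy, scipy, OpenCV 4.12 (cv2) and the standard library are available. Lean on these libraries where they do the work, as an engineer would, in place of code of your own. Each camera call takes 0.05 s, during which the arm holds its last target. There are 200 camera calls.

TASK

Finish the ring of four parcels on the plywood board: lay the two loose cartons flat in the two empty places, so that the layer is a neat pinwheel in which each carton's end butts closely against the side of the next. Then draw the hand scanner up out of its holder, tip its nose down to about 45 degrees and point it at the white label on top of the labelled carton, with its window about 12 cm from the label. Finish while still holding the scanner there, raised and still; leave the mug, the plant and the driftwood where they are.

Things in the scene. Friction and masses are not known exactly. Their poses are not given: they have to be found in the camera images.
- board: square plywood board, 200 x 200 mm, top 18 mm above the table, fixed. Origin at the centre of its underside, x and y along its edges, z up; x points roughly away from the robot, y roughly to the robot's left (within 20 degrees). The layer on it is a pinwheel of four cartons round an empty middle of 74 x 74 mm, with 4 mm gaps between a carton's end and the next one's side.
- slot_near (a point): point of the board: centre of a carton lying in the place nearest the robot (long side along the board's y), 40.5 mm above the table, at board x -62, y -27 mm. Filled at the start by the labelled carton.
- slot_left (a point): the same for the left place (long side along the board's x), at board x -27, y +62 mm. Filled at the start by an unlabelled carton.
- slot_far (a point): the same for the far place (long side along the board's y), at board x +62, y +27 mm. Empty at the start.
- slot_right (a point): the same for the right place (long side along the board's x), at board x +27, y -62 mm. Empty at the start.
- carton_near_center (a point): centre of the loose carton already in the near place. All four cartons are alike: closed cardboard boxes 120 (own x) x 50 (own y) x 45 mm high (own z), about 100 to 190 g. This one has a white label 56 x 34 mm on top.
- carton_left_center (a point): centre of the loose carton already in the left place.
- carton_a_center (a point): centre of a carton lying flat on the table to the robot's right, long side (own x) roughly along the robot's x, within 30 degrees. May go to either empty place, either way round.
- carton_b_center (a point): centre of the other carton lying flat on the table, further to the right. May go to either empty place, either way round.
- label (a point): centre of the white label, on the top face of the labelled carton (22.5 mm above its centre).
- holder: dark steel scanner holder, fixed: base plate 110 x 90 x 8 mm with an open-topped upright pocket in the middle, 44 x 40 mm outside, 36 x 32 mm inside, rim 68 mm above the table. Origin at the centre of its underside, z up; its -x points roughly to the robot, within 25 degrees.
- scanner_head (a point): centre of the head of the loose hand scanner, a block 90 (x) x 40 (y) x 40 (z) mm, 118 mm above the table at the start. Axes: -x is where the nose and window look, +x the back, z up from the handle to the head. The window is 47 mm ahead of this centre. A white dot marks the back end of its top. Grasp it across the 40 mm.
- scan_point (a point): point 120 mm straight ahead of the scanner's window: 167 mm from the head's centre along the scanner's -x. It moves with the scanner.
- scanner: the whole scanner, 150 to 260 g; same axes as the head, origin at the foot of its straight handle, 30 (x) x 26 (y) mm and 86 mm long; head centre at x -10, z +106 mm. At the start the handle stands in the holder's pocket, foot 12 mm above the table, 56 mm of it inside, 3 mm free all round, nose to the holder's -x.
- carton_near: the labelled carton as a whole; origin at the centre of its underside.
- carton_left: the carton in the left place as a whole; origin at the centre of its underside.
- carton_a: loose carton a as a whole; origin at the centre of its underside.
- carton_b: loose carton b as a whole; origin at the centre of its underside.
- mug: bystander: white mug, 76 mm wide with a handle, 90 mm high, beyond and right of the board; leave alone. Origin at the centre of its underside.
- plant: bystander: small plant in a clay pot, 72 mm wide, about 110 mm high, beyond and left of the board; leave alone. Origin at the centre of its underside.
- driftwood: bystander: knot of driftwood about 150 x 80 x 55 mm, beyond the board; leave alone. Origin on the table below its middle.

How it is judged:
By the outcome, as a careful person would: the job done as asked, in the order asked, and still so for the second after the job is handed in, while the arm keeps its last pose, push and grip.
It also fails if it takes over 67 s, if anything falls off the work surface, if the arm or the gripper's body presses on something with over 40 N, if the wrist force passes 120 N, or if a joint passes its speed limit or range.

## Working session

There is one attempt and no reset: what is moved stays moved. The work goes in short steps, Python scripts to look and compute and a shell command to move; the robot and the scene stay as the last step left them, time stands still between calls to the robot, and variables do not carry over. Pictures are saved under pics/ and viewed, at most 10 in all, crops included, and the job is handed in when it is done.

```bash
ls; mkdir -p pics; python3 - <<'E'
from cell import r
import cv2,numpy as np
s=r.state();print(s['time_s'],s['ee_pos'],s['tool_rot'],s['finger_gap'])
for n in('top','scene'):
    c=r.read_camera(n);cv2.imwrite(f'pics/{n}0.png',c['img']);np.savez(f'{n}0.npz',**c)
    print(n,c['intrinsics'].tolist(),np.round(c['R'],3).tolist(),(-c['R'].T@c['t']).round(3))
E
```

```text
pics
0.0 [0.13985006 0.60877162 0.20485079] [-3.53937891e-01 -3.12152340e+00  1.80718015e-03] 0.09398651873471336
top [[416.24686646528846, 0.0, 255.77916318741404], [0.0, 416.24686646528846, 195.30283891030888], [0.0, 0.0, 1.0]] [[0.029, -1.0, 0.01], [-0.993, -0.03, -0.118], [0.118, -0.006, -0.993]] [0.392 0.022 1.483]
scene [[496.496106476338, 0.0, 253.79155609004096], [0.0, 496.496106476338, 191.99853156124752], [0.0, 0.0, 1.0]] [[0.703, 0.711, -0.011], [0.571, -0.574, -0.587], [-0.424, 0.406, -0.81]] [ 1.182 -0.597  1.327]
```

View pics/top0.png

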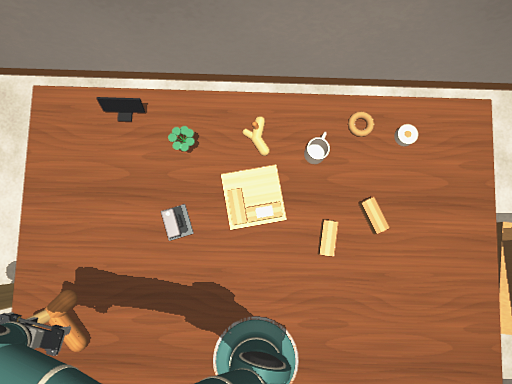

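View pics/scene0.png

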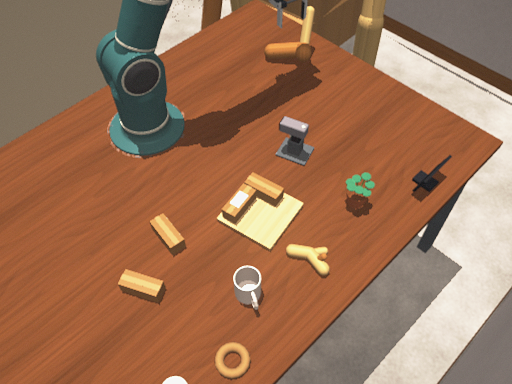

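The top view shows the board at about (253,198), carton a at (328,238), carton b at (374,215), the scanner at (177,222) with its nose to the lower left, and the mug at (318,150). The scene view agrees. Next I measure them from depth.

```bash
cat > h.py <<'E'
import cv2,numpy as np
from scipy.spatial.transform import Rotation as Ro
def cloud(c):
    K=c['intrinsics'];z=c['range_z'];v,u=np.mgrid[:z.shape[0],:z.shape[1]]
    P=np.stack([(u-K[0,2])/K[0,0]*z,(v-K[1,2])/K[1,1]*z,z],-1)
    W=(P-c['t'])@c['R']; W[z<=0]=np.nan; return W
def ray(c,uv,h):
    uv=np.atleast_2d(uv).astype(float);K=c['intrinsics'];d=np.c_[uv,np.ones(len(uv))]@np.linalg.inv(K).T@c['R'];o=-c['R'].T@c['t']
    return (o+d*((h-o[2])/d[:,2])[:,None])[:,:2]
def rects(c,lo,hi,h,amin=30,box=None):
    """regions with height lo..hi -> list of (centre, long side angle deg, sizes) on plane h"""
    W=cloud(c);m=(W[...,2]>lo)&(W[...,2]<hi)
    if box: m&=(W[...,0]>box[0])&(W[...,0]<box[1])&(W[...,1]>box[2])&(W[...,1]<box[3])
    out=[]
    for k in cv2.findContours(m.astype(np.uint8),cv2.RETR_EXTERNAL,cv2.CHAIN_APPROX_NONE)[0]:
        if cv2.contourArea(k)<amin: continue
        p=ray(c,k[:,0],h);out.append(rect(p))
    return out
def rect(p):
    (cx,cy),(w,l),a=cv2.minAreaRect((p*1000).astype(np.float32))
    if w<l: w,l,a=l,w,a+90
    return np.round([cx,cy,w,l,(a+90)%180-90],1)
def col(c,box,h,f):
    """mask f(img) within world box on plane h"""
    v,u=np.mgrid[:384,:512];p=ray(c,np.c_[u.ravel(),v.ravel()],h).reshape(384,512,2)
    return f(c['img'].astype(int))&(p[...,0]>box[0])&(p[...,0]<box[1])&(p[...,1]>box[2])&(p[...,1]<box[3])
E
python3 - <<'E'
from h import *
for n in('top0','scene0'):
    c=dict(np.load(n+'.npz'))
    B=(0.3,0.8,-0.5,0.35)
    for nm,lo,hi,h in(('board',.012,.08,.018),('ctn',.035,.055,.045),('onb',.055,.075,.063),('scan',.125,.15,.138),('tall',.075,.2,.09)):
        print(n,nm,[x.tolist() for x in rects(c,lo,hi,h,25,B)])
    W=cloud(c); m=(abs(W[...,0]-.5)<.3)&(abs(W[...,1])<.4); print('z hist',[(round(a,3),int(n)) for n,a in zip(*np.histogram(W[m][:,2],bins=np.arange(-.006,.15,.006))) if n>30])
E
```

```text
top0 board [[424.5, -242.7, 121.9, 56.3, -6.8], [472.5, 278.7, 51.8, 17.8, 12.2], [507.5, -405.5, 122.3, 59.7, 26.8], [562.1, 23.4, 200.0, 199.9, 11.7], [711.3, -184.1, 74.6, 39.3, 58.1], [753.3, -210.7, 68.6, 41.9, 52.7], [789.6, -495.3, 33.5, 21.8, -0.7], [769.4, 9.3, 120.8, 56.4, 42.7]]
top0 ctn [[423.8, -239.3, 119.6, 52.3, -6.8], [506.6, -400.3, 119.9, 52.1, 26.6], [754.8, 4.5, 91.7, 28.0, 26.3]]
top0 onb [[506.7, -15.6, 119.8, 50.1, -78.3], [522.9, 78.5, 120.0, 49.8, 11.7]]
top0 scan [[453.6, 286.0, 93.1, 41.3, 18.9]]
top0 tall [[455.8, 293.8, 97.4, 46.0, 18.7], [730.3, -193.7, 84.5, 80.0, 19.0], [746.7, 276.3, 87.7, 85.5, 2.7]]
z hist [(np.float64(-0.006), 13523), (np.float64(0.0), 16191), (np.float64(0.006), 1703), (np.float64(0.012), 985), (np.float64(0.018), 1208), (np.float64(0.024), 210), (np.float64(0.03), 179), (np.float64(0.036), 217), (np.float64(0.042), 517), (np.float64(0.048), 196), (np.float64(0.054), 153), (np.float64(0.06), 716), (np.float64(0.066), 246), (np.float64(0.072), 34), (np.float64(0.078), 53), (np.float64(0.084), 153), (np.float64(0.09), 107), (np.flo
[... 1042 characters left out ...]
85.5, -68.5], [436.4, 300.3, 104.5, 91.8, 19.6]]
z hist [(np.float64(-0.006), 9708), (np.float64(0.0), 19310), (np.float64(0.006), 2437), (np.float64(0.012), 940), (np.float64(0.018), 1530), (np.float64(0.024), 398), (np.float64(0.03), 328), (np.float64(0.036), 354), (np.float64(0.042), 762), (np.float64(0.048), 388), (np.float64(0.054), 200), (np.float64(0.06), 742), (np.float64(0.066), 404), (np.float64(0.072), 101), (np.float64(0.078), 80), (np.float64(0.084), 198), (np.float64(0.09), 160), (np.float64(0.096), 91), (np.float64(0.102), 92), (np.float64(0.108), 101), (np.float64(0.114), 38), (np.float64(0.12), 35), (np.float64(0.126), 42), (np.float64(0.132), 107), (np.float64(0.138), 153)]
```

Positions agree well: the filled slots match the board fit within 0.5 mm. Plan: a goes to the far slot and b to the right slot. I grip 15 mm off-centre to keep the fingers clear of neighbours. First I move over carton a.

```bash
python3 -m crank '[[0,0,0,0,0,-0.9],[-0.5,-1,0,0,0,0],[-0.5,-1,0,0,0,0],[-0.5,-1,0,0,0,0],[-0.5,-1,0,0,0,0],[-0.5,-1,0,0,0,0],[-0.5,-1,0,0,0,0],[-0.5,-1,0,0,0,0]]' 1
for i in 1 ; do :; done
python3 -m crank '[[-0.5,-1,0,0,0,0],[-0.5,-1,0,0,0,0],[-0.5,-1,0,0,0,0],[-0.5,-1,0,0,0,0],[-0.5,-1,0,0,0,0],[-0.5,-1,0,0,0,0],[-0.5,-1,0,0,0,0],[-0.5,-1,0,0,0,0]]'
python3 -m crank '[[-0.5,-1,0,0,0,0],[-0.5,-1,0,0,0,0],[-0.5,-1,0,0,0,0],[-0.5,-1,0,0,0,0],[-0.5,-1,0,0,0,0],[-0.5,-1,0,0,0,0],[-0.5,-1,0,0,0,0],[-0.5,-1,0,0,0,0]]'
```

```text
time_s: 1.1
ee_pos: [0.1931, 0.461, 0.2052]
tool_rot: [-0.185, -3.136, 0.001]
force: [-0.5, 0.2, 0.4]
finger_gap: 0.0943
grasp_force: 0.0
time_s: 2.1
ee_pos: [0.2539, 0.2922, 0.2055]
tool_rot: [0.185, 3.136, 0.0]
force: [-0.4, -0.1, -0.3]
finger_gap: 0.0938
grasp_force: 0.0
time_s: 3.1
ee_pos: [0.3142, 0.124, 0.2054]
tool_rot: [-0.185, -3.136, -0.001]
force: [0.2, 0.6, 0.1]
finger_gap: 0.0941
grasp_force: 0.0
```

```bash
python3 -m crank '[[-0.5,-1,0,0,0,0],[-0.5,-1,0,0,0,0],[-0.5,-1,0,0,0,0],[-0.5,-1,0,0,0,0],[-0.5,-1,0,0,0,0],[-0.5,-1,0,0,0,0],[-0.5,-1,0,0,0,0],[-0.5,-1,0,0,0,0]]' >/dev/null
python3 -m crank '[[-0.5,-1,0,0,0,0],[-0.5,-1,0,0,0,0],[-0.5,-1,0,0,0,0],[-0.5,-1,0,0,0,0],[-0.5,-1,0,0,0,0],[-0.5,-1,0,0,0,0],[-0.5,-1,0,0,0,0],[-0.5,-1,0,0,0,0]]' >/dev/null
python3 -m crank '[[0,-1,0.5,0,0,0],[0,-0.4,0.5,0,0,0],[0,0,0,0,0,0]]'
cat >> h.py <<'E'
def go(x,y,z,yaw):
    """units needed from the present pose to TCP x,y,z (mm) with tool y at yaw deg, tool pointing down; turn z first, then shift"""
    from cell import r
    s=r.state();p=np.array(s['ee_pos'])*1000;R=Ro.from_rotvec(s['tool_rot']).as_matrix()
    now=np.degrees(np.arctan2(R[1,1],R[0,1]));d=(yaw-now+180)%360-180
    a=np.radians(yaw);ty=np.array([np.cos(a),np.sin(a)]);tx=np.array([-ty[1],ty[0]]);D=np.array([x,y])-p[:2]
    tilt=R.T@np.cross(R[:,2],[0,0,-1])
    print('t',s['time_s'],'yaw now',now.round(2),'turn z',(-np.radians(d)/.12).round(2),'(in new axes) x',(tx@D/20).round(2),'y',(ty@D/20).round(2),'z',((p[2]-z)/20).round(2),'tilt fix xy',(tilt[:2]/.12).round(3))
    print('  in present axes',((R.T@np.r_[D,z-p[2]])/20).round(2))
E
python3 - <<'E'
from h import *
from cell import r
c=r.read_camera('wrist');cv2.imwrite('pics/w1.png',c['img'])
for h in (.045,): print(rects(c,.03,.055,h,400,(.3,.6,-.36,-.1)))
go(438.7,-241.1,10,83.2)
E
```

```text
time_s: 5.48
ee_pos: [0.4314, -0.2392, 0.1849]
tool_rot: [-0.186, -3.135, -0.0]
force: [0.2, 0.5, 0.5]
finger_gap: 0.0941
grasp_force: 0.0
[array([ 422.5, -240.4,  119.7,   49.7,   -6.6])]
t 5.525 yaw now 83.23 turn z 0.0 (in new axes) x -0.35 y -0.07 z 8.77 tilt fix xy [ 0.002 -0.006]
  in present axes [-0.36 -0.08  8.77]
```

View pics/w1.png

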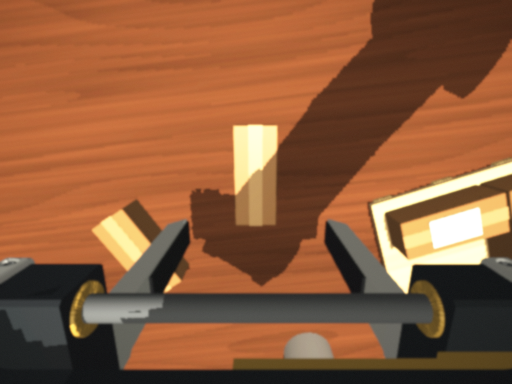

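The carton sits centred between the open fingers at (255,175), and the wrist fit agrees within 1.5 mm. Descend and grip.

```bash
python3 -m crank '[[-0.3,-0.1,1,0,0,0],[0,0,1,0,0,0],[0,0,1,0,0,0],[0,0,1,0,0,0],[0,0,1,0,0,0],[0,0,1,0,0,0],[0,0,1,0,0,0],[0,0,1,0,0,0]]' >/dev/null
python3 -m crank '[[0,0,0.7,0,0,0],[0,0,0,0,0,0]]'
python3 -m crank '[[0,0,0,0,0,0],[0,0,0,0,0,0],[0,0,0,0,0,0],[0,0,0,0,0,0],[0,0,0,0,0,0]]' -1
```

```text
time_s: 6.78
ee_pos: [0.4375, -0.2418, 0.0107]
tool_rot: [-0.185, -3.135, -0.0]
force: [-0.2, 0.3, 0.9]
finger_gap: 0.094
grasp_force: 0.0
time_s: 7.4
ee_pos: [0.4381, -0.2418, 0.0116]
tool_rot: [0.185, 3.136, -0.0]
force: [-0.0, 1.1, 3.2]
finger_gap: 0.05
grasp_force: 30.0
```

```bash
python3 -m crank '[[0,0,-1,0,0,0],[0,0,-1,0,0,1],[0,0,-1,0,0,1],[0,0,-1,0,0,1],[0,0,-1,0,0,1],[0,0,-1,0,0,1],[0,0,0,0,0,1],[0,0,0,0,0,1]]'
python3 -m crank '[[0,0,0,0,0,1],[0,0,0,0,0,1],[0,0,0,0,0,1],[0,0,0,0,0,0.4],[1,1,0,0,0,0],[1,1,0,0,0,0],[1,1,0,0,0,0],[1,1,0,0,0,0]]'
python3 -m crank '[[1,1,0,0,0,0],[1,1,0,0,0,0],[1,1,0,0,0,0],[1,1,0,0,0,0],[1,1,0,0,0,0],[1,1,0,0,0,0],[1,1,0,0,0,0],[1,0.8,0,0,0,0]]'
python3 -m crank '[[0,0,0,0,0,0],[0,0,0,0,0,0]]'
python3 - <<'E'
from h import *
from cell import r
go(620.2,47.7,28,11.7)
for n in('wrist','top'):
    c=r.read_camera(n);cv2.imwrite('pics/2%s.png'%n,c['img']);np.savez('2%s.npz'%n,**c)
    print(n,'board+',rects(c,.012,.075,.018,200,(.4,.8,-.15,.2)),'tops',rects(c,.055,.075,.063,60,(.4,.8,-.2,.2)),'held',rects(c,.12,.20,.16,60,(.4,.8,-.2,.2)))
E
```

```text
time_s: 8.4
ee_pos: [0.438, -0.2417, 0.1328]
tool_rot: [1.453, 2.785, 0.001]
force: [0.4, 0.5, -1.8]
finger_gap: 0.0496
grasp_force: 30.0
time_s: 9.4
ee_pos: [0.5004, -0.1462, 0.1327]
tool_rot: [1.983, 2.437, 0.001]
force: [-0.2, -1.3, -1.4]
finger_gap: 0.05
grasp_force: 30.0
time_s: 10.4
ee_pos: [0.6205, 0.0422, 0.1329]
tool_rot: [1.982, 2.437, 0.0]
force: [-0.4, -0.2, -1.2]
finger_gap: 0.05
grasp_force: 30.0
time_s: 10.65
ee_pos: [0.6198, 0.0407, 0.1323]
tool_rot: [1.983, 2.436, -0.0]
force: [-0.3, -0.1, -1.5]
finger_gap: 0.0501
grasp_force: 30.0
t 10.65 yaw now 11.71 turn z 0.0 (in new axes) x 0.34 y 0.09 z 5.22 tilt fix xy [0.001 0.002]
  in present axes [0.34 0.09 5.22]
wrist board+ [array([772.5,  10.1, 118.5,  68. ,  42.8]), array([553.5,  23.6, 214. , 195.3,  11.8])] tops [array([ 5.047e+02, -5.000e-01,  9.320e+01,  5.260e+01, -7.830e+01]), array([522.1,  79.2, 121.2,  48.6,  11.8])] held [array([615.5,  63.2, 105. , 100.7, -78.2])]
top board+ [array([561.9,  23.3, 199.7, 199.7,  11.8])] tops [array([506.8, -15.6, 119.8,  50. , -78. ]), array([498.5,  73.3,  69.4,  49.3,  11.8])] held []
```

View pics/2wrist.png

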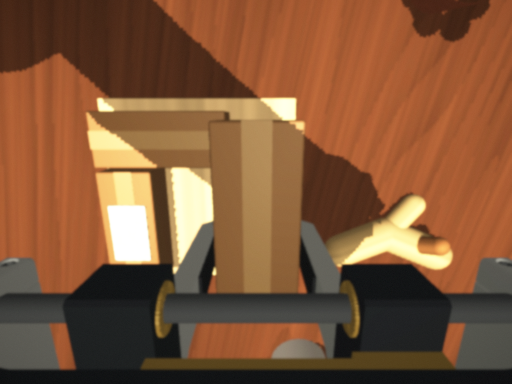

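The held carton's top spans columns 209–304 with its far end at row 121, square to the layer. I check its location against the target.

```bash
python3 - <<'E'
from h import *
c=dict(np.load('2wrist.npz'));W=cloud(c);print(W[150:240:30,257,2].round(4))
z=np.nanmedian(W[150:240,230:280,2]);print(z)
p=ray(c,[(209.5,121),(303.5,122)],z)*1000;m=p.mean(0);a=np.radians(11.7);ex=np.array([np.cos(a),np.sin(a)]);ey=np.array([-ex[1],ex[0]])
cen=m-60*ey;print('width',np.linalg.norm(p[0]-p[1]),'centre',cen,'rel TCP in board axes',(cen-[619.8,40.7])@ex,(cen-[619.8,40.7])@ey)
print('to go board axes',(np.array([617.2,62.4])-cen)@ex,(np.array([617.2,62.4])-cen)@ey)
E
```

```text
[0.1653 0.1647 0.1655]
0.16556861749201301
width 47.843466683986264 centre [616.7863505   55.13354823] rel TCP in board axes -0.02409413027581353 14.744789493562038
to go board axes 1.8785991318956312 7.031592464857189
```

```bash
python3 -m crank '[[0.34,0.09,0,0,0,0],[0,0,1,0,0,0],[0,0,1,0,0,0],[0,0,1,0,0,0],[0,0,1,0,0,0],[0,0,0.7,0,0,0],[0,0,0,0,0,0]]'
python3 -m crank '[[0,0,0.3,0,0,0],[0,0,0.1,0,0,0],[0,0,0,0,0,0]]'
python3 - <<'E'
from h import *
go(620.2,47.7,30,11.7)
E
```

```text
time_s: 11.62
ee_pos: [0.6201, 0.048, 0.0365]
tool_rot: [-1.982, -2.436, 0.002]
force: [-0.4, -0.5, -0.8]
finger_gap: 0.0497
grasp_force: 30.0
time_s: 12.0
ee_pos: [0.6207, 0.0482, 0.0298]
tool_rot: [1.982, 2.437, 0.0]
force: [0.6, 0.1, -1.3]
finger_gap: 0.0494
grasp_force: 30.0
t 12.0 yaw now 11.75 turn z 0.01 (in new axes) x -0.02 y -0.03 z -0.01 tilt fix xy [0.004 0.   ]
  in present axes [-0.02 -0.03 -0.01]
```

```bash
python3 -m crank '[[0,0,0.03,0,0,0],[0,0,0,0,0,0],[0,0,0,0,0,0],[0,0,0,0,0,0]]' 0.3
python3 -m crank '[[0,0,-0.5,0,0,0],[0,0,-1,0,0,0],[0,0,-1,0,0,0],[0,0,-1,0,0,1],[0,0,-1,0,0,1],[0,0,-1,0,0,1],[0,0,-1,0,0,1],[0,0,0,0,0,1]]'
python3 -m crank '[[0,0,0,0,0,1],[0,0,0,0,0,1],[0,0,0,0,0,1],[0,0,0,0,0,1],[0,0,0,0,0,1],[0,0,0,0,0,0.9],[-0.9,1,0,0,0,0],[-0.9,1,0,0,0,0]]' 1
python3 - <<'E'
from h import *
from cell import r
go(493.2,-407,180,-63.4)
c=r.read_camera('top')
print(rects(c,.055,.075,.063,60,(.4,.8,-.2,.2)))
E
```

```text
time_s: 12.5
ee_pos: [0.6206, 0.0482, 0.0289]
tool_rot: [1.982, 2.437, 0.0]
force: [-0.6, -0.2, -0.3]
finger_gap: 0.0611
grasp_force: 0.0
time_s: 13.5
ee_pos: [0.6213, 0.0482, 0.1617]
tool_rot: [2.617, 1.737, 0.004]
force: [0.3, 0.3, -0.7]
finger_gap: 0.0609
grasp_force: 0.0
time_s: 14.5
ee_pos: [0.6063, -0.0042, 0.1602]
tool_rot: [3.056, 0.729, 0.001]
force: [0.0, 0.3, 0.5]
finger_gap: 0.0938
grasp_force: 0.0
t 14.5 yaw now -63.17 turn z 0.03 (in new axes) x -14.08 y 15.47 z -0.99 tilt fix xy [ 0.002 -0.007]
  in present axes [-14.14  15.42  -1.  ]
[array([506.7, -15.8, 119.4,  50.3, -78. ])]
```

```bash
python3 -m crank '[[-0.9,1,0,0,0,0.03],[-0.9,1,0,0,0,0],[-0.9,1,0,0,0,0],[-0.9,1,0,0,0,0],[-0.9,1,0,0,0,0],[-0.9,1,0,0,0,0],[-0.9,1,0,0,0,0],[-0.9,1,0,0,0,0]]'>/dev/null
python3 -m crank '[[-0.9,1,0,0,0,0],[-0.9,1,0,0,0,0],[-0.9,1,0,0,0,0],[-0.9,1,0,0,0,0],[-0.9,1,0,0,0,0],[-0.9,1,0,0,0,0],[-0.5,0.4,0,0,0,0],[0,0,0,0,0,0]]'
python3 - <<'E'
from h import *
from cell import r
c=r.read_camera('wrist');print('w',rects(c,.03,.055,.045,400,(.35,.65,-.52,-.28)))
go(493.2,-407,10,-63.4)
c=r.read_camera('top');np.savez('3top.npz',**c)
print('t',rects(c,.055,.075,.063,60,(.4,.8,-.2,.2)))
E
```

```text
time_s: 16.55
ee_pos: [0.5008, -0.3789, 0.1595]
tool_rot: [3.058, 0.721, 0.001]
force: [0.3, 0.1, 0.1]
finger_gap: 0.0941
grasp_force: 0.0
w [array([ 506.2, -401.5,  120.8,   49.1,   26.5])]
t 16.6 yaw now -63.4 turn z 0.0 (in new axes) x -1.02 y 1.11 z 7.46 tilt fix xy [ 0.    -0.003]
  in present axes [-1.02  1.11  7.46]
t [array([506.6, -15.6, 119.8,  50.3, -78. ]), array([523.1,  78.6, 119.6,  49.8,  11.7]), array([618.1,  62.7, 119.7,  50.8, -78.4])]
```

```bash
python3 -m crank '[[-1,1,0.4,0,0,0],[0,0.1,1,0,0,0],[0,0,1,0,0,0],[0,0,1,0,0,0],[0,0,1,0,0,0],[0,0,1,0,0,0],[0,0,1,0,0,0],[0,0,1,0,0,0]]' >/dev/null
python3 -m crank '[[0,0,0,0,0,0],[0,0,0,0,0,0]]'
python3 -m crank '[[0,0,0,0,0,0],[0,0,0,0,0,0],[0,0,0,0,0,0],[0,0,0,0,0,0],[0,0,0,0,0,0]]' -1
python3 - <<'E'
from h import *
go(586.3,-34.8,130,-78.3)
E
```

```text
time_s: 17.9
ee_pos: [0.4933, -0.4076, 0.0114]
tool_rot: [3.057, 0.722, 0.0]
force: [1.1, 0.3, 0.8]
finger_gap: 0.0941
grasp_force: 0.0
time_s: 18.52
ee_pos: [0.4932, -0.4072, 0.011]
tool_rot: [3.057, 0.723, 0.0]
force: [0.0, -0.3, 0.3]
finger_gap: 0.0498
grasp_force: 30.0
t 18.525 yaw now -63.4 turn z 2.17 (in new axes) x 8.33 y -17.29 z -5.95 tilt fix xy [ 0.002 -0.   ]
  in present axes [ 12.5  -14.57  -5.95]
```

```bash
python3 -m crank '[[0,0,-1,0,0,0],[0,0,-1,0,0,0],[0,0,-1,0,0,0],[0,0,-1,0,0,0.8],[0,0,-1,0,0,0.8],[0,0,-1,0,0,0.57],[0.5,-1,0,0,0,0],[0.5,-1,0,0,0,0]]' >/dev/null
python3 -m crank '[[0.5,-1,0,0,0,0],[0.5,-1,0,0,0,0],[0.5,-1,0,0,0,0],[0.5,-1,0,0,0,0],[0.5,-1,0,0,0,0],[0.5,-1,0,0,0,0],[0.5,-1,0,0,0,0],[0.5,-1,0,0,0,0]]' >/dev/null
python3 -m crank '[[0.5,-1,0,0,0,0],[0.5,-1,0,0,0,0],[0.5,-1,0,0,0,0],[0.5,-1,0,0,0,0],[0.5,-1,0,0,0,0],[0.5,-1,0,0,0,0],[0.3,-1,0,0,0,0],[0,0,0,0,0,0]]'
python3 - <<'E'
from h import *
from cell import r
c=r.read_camera('wrist');cv2.imwrite('pics/4w.png',c['img']);np.savez('4w.npz',**c)
print('tops',rects(c,.055,.075,.063,60,(.4,.8,-.2,.2)),'held',rects(c,.155,.175,.1645,60,(.4,.8,-.2,.2)))
go(586.3,-34.8,29.5,-78.3)
E
```

```text
time_s: 21.52
ee_pos: [0.5871, -0.0386, 0.1307]
tool_rot: [-3.125, -0.323, 0.0]
force: [-0.2, -0.5, -1.6]
finger_gap: 0.0501
grasp_force: 30.0
tops [array([496.5, -13.3,  29.9,   7.9,  -3. ]), array([517.1,  34.8,  30.2,  25.5, -17.5]), array([541. ,  81.2,  84.4,  52.8,  11.7]), array([617.6,  63.6, 120.8,  49.1, -78.1]), array([ 760.5, -196.4,   25.9,    7.2,  -78.1]), array([ 718.3, -170.8,   74.7,   38.1,   20.1])] held [array([611. , -33.5,  99.4,  78.7,  11.9])]
t 21.575 yaw now -78.26 turn z 0.01 (in new axes) x 0.02 y -0.26 z 5.07 tilt fix xy [0.002 0.001]
  in present axes [ 0.02 -0.26  5.07]
```

View pics/4w.png

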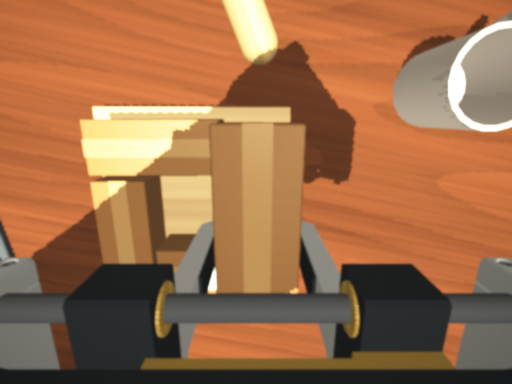

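The held carton is square to the layer, with its far end at row 124, and the mug is well clear to the right. Lower it with a small correction.

```bash
python3 -m crank '[[0.06,-0.26,0,0,0,0],[0,0,1,0,0,0],[0,0,1,0,0,0],[0,0,1,0,0,0],[0,0,1,0,0,0],[0,0,0.7,0,0,0],[0,0,0.3,0,0,0],[0,0,0.1,0,0,0]]'
python3 -m crank '[[0,0,0,0,0,0]]'
python3 - <<'E'
from h import *
go(587.3,-34.6,29.0,-78.3)
E
```

```text
time_s: 22.58
ee_pos: [0.5872, -0.0354, 0.0289]
tool_rot: [3.125, 0.319, 0.0]
force: [-8.6, 3.5, 20.3]
finger_gap: 0.0499
grasp_force: 30.0
time_s: 22.7
ee_pos: [0.5873, -0.0354, 0.0293]
tool_rot: [3.125, 0.32, 0.001]
force: [0.3, -0.9, -1.2]
finger_gap: 0.0495
grasp_force: 30.0
t 22.7 yaw now -78.32 turn z -0.0 (in new axes) x 0.01 y -0.04 z 0.02 tilt fix xy [ 0.002 -0.005]
  in present axes [ 0.01 -0.04  0.02]
```

```bash
python3 -m crank '[[0,0,0,0,0,0],[0,0,0,0,0,0],[0,0,0,0,0,0]]' 0.3
python3 -m crank '[[0,0,-0.5,0,0,0],[0,0,-1,0,0,0],[0,0,-1,0,0,0],[0,0,-1,0,0,0],[0,0,-1,0,0,0],[0,0,-1,0,0,0],[0,0,-1,0,0,-0.55],[0,0,-1,0,0,-0.5]]'
python3 -m crank '[[0,-1,-1,0,0,0],[-0.1,-1,0,0,0,0],[-0.1,-1,0,0,0,0],[-0.1,-1,0,0,0,0],[-0.1,-1,0,0,0,0],[-0.1,-1,0,0,0,0],[-0.1,-1,0,0,0,0],[-0.1,-1,0,0,0,0]]' 1 >/dev/null
python3 -m crank '[[-0.1,-1,0,0,0,0],[-0.1,-1,0,0,0,0],[-0.1,-1,0,0,0,0],[0,-1,0,0,0,0],[0,-1,0,0,0,0],[0,-0.6,0,0,0,0],[0,0,0,0,0,0]]'
python3 - <<'E'
from h import *
from cell import r
go(453.6,286,190,-71.1)
c=r.read_camera('top');np.savez('5top.npz',**c);print('t',rects(c,.055,.075,.063,60,(.4,.8,-.2,.2)))
c=r.read_camera('wrist');np.savez('5w.npz',**c);cv2.imwrite('pics/5w.png',c['img']);print('w',rects(c,.055,.075,.063,60,(.4,.8,-.2,.2)),'sc',rects(c,.125,.145,.138,60,(.35,.6,.1,.4)))
E
```

```text
time_s: 23.08
ee_pos: [0.5872, -0.0353, 0.029]
tool_rot: [3.125, 0.32, 0.0]
force: [-0.4, -0.4, 0.1]
finger_gap: 0.0613
grasp_force: 0.0
time_s: 24.08
ee_pos: [0.587, -0.0354, 0.1803]
tool_rot: [3.098, 0.519, 0.0]
force: [0.9, 0.4, 0.5]
finger_gap: 0.0612
grasp_force: 0.0
time_s: 25.95
ee_pos: [0.4799, 0.2162, 0.1989]
tool_rot: [3.098, 0.518, -0.0]
force: [-0.1, -0.2, -1.0]
finger_gap: 0.0943
grasp_force: 0.0
t 25.95 yaw now -71.03 turn z 0.01 (in new axes) x -0.11 y -3.73 z 0.45 tilt fix xy [0.002 0.001]
  in present axes [-0.11 -3.73  0.44]
t [array([506.8, -15.6, 119.8,  50. , -78. ]), array([522.9,  78.5, 120. ,  49.8,  11.7]), array([617.9,  62.7, 119.7,  51. , -78.1]), array([601.9, -32.8, 120.2,  50.1,  11.5])]
w [array([534.2,  20.3, 177.1, 120.4, -78. ]), array([587.7,  31.7, 178.1, 120.4, -78.5])] sc [array([455.8, 286.9,  90.3,  41. ,  18.8])]
```

View pics/5w.png

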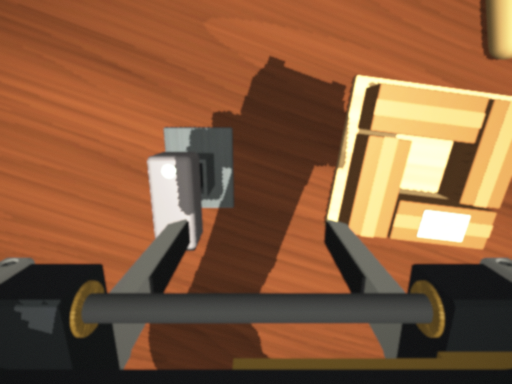

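Top camera: the ring is done, with gaps of roughly 4 to 5.3 mm. In the wrist view the scanner's white dot, marking its back, is at (168,172), so the back points along tool +x as planned. Now grasp the scanner.

```bash
python3 -m crank '[[0,-1,0,0,0,0],[0,-1,0,0,0,0],[0,-1,0,0,0,0],[0.05,-0.73,0,0,0,0],[0,0,0,0,0,0]]'
python3 -m crank '[[0,0,1,0,0,0],[0,0,1,0,0,0],[0,0,1,0,0,0],[0,0,1,0,0,0],[0,0,0.9,0,0,0],[0,0,0,0,0,0]]'
python3 - <<'E'
from h import *
go(456.6,287,100,-71.1)
E
python3 -m crank '[[0,0,0,0,0,0],[0,0,0,0,0,0],[0,0,0,0,0,0],[0,0,0,0,0,0],[0,0,0,0,0,0],[0,0,0,0,0,0]]' -1
```

```text
time_s: 26.68
ee_pos: [0.4565, 0.2876, 0.1987]
tool_rot: [3.098, 0.519, -0.0]
force: [1.0, -0.4, 0.8]
finger_gap: 0.0939
grasp_force: 0.0
time_s: 27.42
ee_pos: [0.4565, 0.286, 0.0997]
tool_rot: [3.098, 0.515, -0.002]
force: [0.4, 0.4, 0.6]
finger_gap: 0.0938
grasp_force: 0.0
t 27.425 yaw now -71.13 turn z -0.0 (in new axes) x 0.02 y -0.05 z -0.02 tilt fix xy [0.008 0.013]
  in present axes [ 0.02 -0.05 -0.02]
time_s: 28.18
ee_pos: [0.4569, 0.2866, 0.1009]
tool_rot: [-3.099, -0.516, -0.0]
force: [0.3, 0.3, 1.4]
finger_gap: 0.0397
grasp_force: 29.8
```

```bash
python3 -m crank '[[0,0,-0.5,0,0,0],[0,0,-0.5,0,0,0],[0,0,-1,0,0,0],[0,0,-1,0,0,0],[0,0,-1,0,0,0],[0,0,-1,0,0,0],[0,0,-1,0,0,0],[0,0,-1,0,0,0]]'
python3 -m crank '[[0,0,-1,0,0,0],[0,0,0,0,0,0.8],[0,0,0,0,0,0.79],[0,0,0,0,0,0]]'
python3 - <<'E'
from h import *
go(636.9,2.7,260,-82)
E
```

```text
time_s: 29.18
ee_pos: [0.4569, 0.2864, 0.2423]
tool_rot: [-3.099, -0.516, -0.0]
force: [-0.4, 0.9, -3.2]
finger_gap: 0.0399
grasp_force: 29.9
time_s: 29.68
ee_pos: [0.4569, 0.2865, 0.2614]
tool_rot: [-3.134, -0.219, -0.0]
force: [0.2, 0.0, -2.4]
finger_gap: 0.0401
grasp_force: 29.9
t 29.675 yaw now -82.01 turn z -0.0 (in new axes) x 6.94 y 15.31 z 0.07 tilt fix xy [-0.001 -0.001]
  in present axes [ 6.94 15.3   0.07]
```

```bash
python3 -m crank '[[0.46,1,0,0,0,0],[0.46,1,0,0,0,0],[0.46,1,0,0,0,0],[0.46,1,0,0,0,0],[0.46,1,0,0,0,0],[0.46,1,0,0,0,0],[0.46,1,0,0,0,0],[0.46,1,0,0,0,0]]' >/dev/null
python3 -m crank '[[0.46,1,0,0,0,0],[0.46,1,0,0,0,0],[0.46,1,0,0,0,0],[0.46,1,0,0,0,0],[0.46,1,0,0,0,0],[0.46,1,0,0,0,0],[0.46,1,0,0,0,0],[0,0.3,0,0,0,0]]'
python3 -m crank '[[0,0,0,0,0.8,0],[0,0,0,0,0.8,0],[0,0,0,0,0.8,0],[0,0,0,0,0.8,0],[0,0,0,0,0.8,0],[0,0,0,0,0.8,0],[0,0,0,0,0.8,0],[0,0,0,0,0.94,0]]'
python3 -m crank '[[0,0,0,0,0,0],[0,0,0,0,0,0]]'
python3 - <<'E'
from h import *
from cell import r
s=r.state();R=Ro.from_rotvec(s['tool_rot']).as_matrix();p=np.array(s['ee_pos'])*1000
print('nose pitch',np.degrees(np.arcsin(R[2,0])),R.round(3).tolist(),s['q'])
L=np.array([506.7,-15.6,63]);sp=p+R@[-169,0,-17]
print('scan',sp,'tool-axes units to go',(R.T@(L-sp)/20).round(2))
c=r.read_camera('scene');cv2.imwrite('pics/6s.png',c['img'])
E
```

```text
time_s: 31.68
ee_pos: [0.6361, 0.0012, 0.261]
tool_rot: [3.133, 0.219, -0.0]
force: [0.2, -0.2, -2.5]
finger_gap: 0.04
grasp_force: 29.9
time_s: 32.67
ee_pos: [0.6365, 0.0066, 0.2611]
tool_rot: [-2.852, -0.209, -1.149]
force: [1.9, 1.2, -2.2]
finger_gap: 0.0401
grasp_force: 29.9
time_s: 32.92
ee_pos: [0.6376, 0.0049, 0.2614]
tool_rot: [-2.855, -0.204, -1.144]
force: [0.9, 0.5, -2.1]
finger_gap: 0.0397
grasp_force: 29.9
nose pitch 43.70546774238625 [[0.716, 0.144, 0.683], [0.1, -0.99, 0.104], [0.691, -0.006, -0.723]] [-0.88949917  0.09470851  0.94423615  2.17488981 -0.92652271  0.24605078
 -0.57275498]
scan [505.02584931 -13.8757782  156.88971647] tool-axes units to go [-3.19  0.13  3.44]
```

View pics/6s.png

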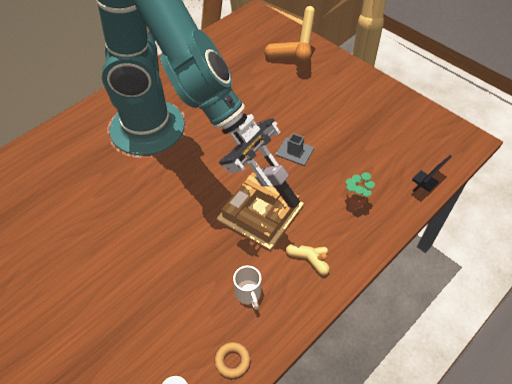

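The scene shows the scanner held above the ring, nose down toward the label near (237,200). Next I lower it to aim.

```bash
python3 -m crank '[[-0.64,0.03,0.69,0,0,0],[-0.64,0.03,0.69,0,0,0],[-0.64,0.03,0.69,0,0,0],[-0.64,0.03,0.69,0,0,0],[-0.63,0.01,0.68,0,0,0],[0,0,0,0,0,0],[0,0,0,0,0,0]]'
cat > aim.py <<'E'
from h import *
from cell import r
s=r.state();R=Ro.from_rotvec(s['tool_rot']).as_matrix();p=np.array(s['ee_pos'])*1000
print('pitch',np.degrees(np.arcsin(R[2,0])),'roll',np.degrees(np.arcsin(R[2,1])),'q',np.round(s['q'],2),s['time_s'])
L=np.array([506.7,-15.6,63]);sp=p+R@[-169,0,-17]
print('scan',sp,'tool-axes units to go',(R.T@(L-sp)/20).round(2))
for n in('top','scene'):
    c=r.read_camera(n);np.savez('7%s.npz'%n,**c);cv2.imwrite('pics/7%s.png'%n,c['img'])
    print(n,'tops',[x.tolist() for x in rects(c,.055,.075,.063,40,(.4,.72,-.15,.2))])
W=cloud(c);x=(W*1000-p)@R;m=(x[...,0]>-60)&(x[...,0]<60)&(abs(x[...,1])<30)&(x[...,2]>-50)&(x[...,2]<110)
q=x[m];print(len(q),'scanner pts in tool frame, pct 2/98',np.percentile(q,[2,50,98],axis=0).round(0).tolist())
E
python3 aim.py
```

```text
time_s: 33.85
ee_pos: [0.6417, -0.0002, 0.202]
tool_rot: [-2.874, -0.212, -1.083]
force: [0.3, -0.6, -2.8]
finger_gap: 0.0398
grasp_force: 29.9
pitch 41.32695263268021 roll -0.5786504725379459 q [-0.28  0.19  0.32  2.18 -1.19  0.19 -0.29] 33.85
scan [504.97756046 -20.09310576 103.12161981] tool-axes units to go [-1.24 -0.19  1.59]
top tops [[503.2, 32.4, 37.0, 24.1, 13.1], [523.0, 78.7, 119.7, 49.8, 11.8], [615.9, 73.1, 98.4, 50.5, -78.1]]
scene tops [[614.9, 102.6, 43.8, 41.4, -79.2], [565.7, 3.2, 178.3, 143.8, 10.9], [498.3, 87.8, 51.0, 22.2, 12.5]]
774 scanner pts in tool frame, pct 2/98 [[-38.0, -24.0, -44.0], [21.0, 9.0, -12.0], [45.0, 27.0, 81.0]]
```

The outward tilt runs into the q5 and q6 limits. I'll fit a simple kinematic model from the logged states, so I can pick a nose azimuth that is reachable.

```bash
cat > kin.py <<'E'
from h import *
from cell import r
from scipy.optimize import least_squares
Y=lambda a:Ro.from_euler('y',a).as_matrix(); Z=lambda a:Ro.from_euler('z',a).as_matrix()
def parts(q,sg=-1):
    R0=Z(sg*q[0]);R1=R0@Y(q[1])@Z(sg*q[2]);R2=R1@Y(q[3])@Z(sg*q[4]);R3=R2@Y(q[5])@Z(sg*q[6])
    return R0,R1,R2,R3
lo=np.array([-2.81,-.39,-1.27,.06,-1.19,.19,-2.82]);hi=np.array([2.81,2.02,1.25,2.57,4.33,2,2.82])
E
python3 - <<'E'
from kin import *
s=r.state()
D=[([-1.387,.417,-.01,1.614,.005,1.111,-.053],[.13985,.60877,.20485],[-3.53937891e-01,-3.12152340e+00,1.80718015e-03]),
([-0.88949917,0.09470851,0.94423615,2.17488981,-0.92652271,0.24605078,-0.57275498],[.6376,.0049,.2614],[-2.855,-.204,-1.144]),
(s['q'],s['ee_pos'],s['tool_rot'])]
for sg in(-1,1):
    A=[];b=[];C=[]
    for q,p,w in D:
        P=parts(q,sg);R=Ro.from_rotvec(w).as_matrix();C.append(P[3].T@R)
        e=np.array([0,0,1.])
        # along links plus x-offsets at elbow
        A.append(np.c_[e,P[1]@e,P[2]@e,P[3]@e]);b.append(p)
    A=np.vstack(A);b=np.hstack(b);x=np.linalg.lstsq(A,b,rcond=None);print(sg,x[0],(A@x[0]-b).round(4));print([c.round(2).tolist() for c in C])
E
```

```text
-1 [0.385873   0.41048475 0.50949754 0.31560349] [-0.0309  0.0043  0.0145  0.0032  0.013  -0.0064 -0.003   0.0206 -0.0081]
[[[-0.0, -1.0, 0.0], [1.0, -0.0, 0.0], [-0.0, 0.0, 1.0]], [[0.0, -1.0, -0.0], [1.0, 0.0, -0.0], [0.0, -0.0, 1.0]], [[0.0, -1.0, -0.0], [1.0, 0.0, -0.0], [0.0, -0.0, 1.0]]]
1 [ 2.76522986 -1.63888067  0.1375196   1.06908054] [-0.2396 -0.0771 -0.0682  0.1033  0.0164  0.0154 -0.1358 -0.0221  0.0528]
[[[0.44, 0.9, -0.0], [-0.9, 0.44, -0.0], [-0.0, 0.0, 1.0]], [[-0.2, 0.96, -0.21], [-0.98, -0.2, 0.02], [-0.02, 0.21, 0.98]], [[-0.21, 0.95, -0.21], [-0.98, -0.21, 0.02], [-0.02, 0.21, 0.98]]]
```

```bash
cat >> kin.py <<'E'
D=[([-1.387,.417,-.01,1.614,.005,1.111,-.053],[.13985,.60877,.20485],[0]*3),
([-0.88949917,0.09470851,0.94423615,2.17488981,-0.92652271,0.24605078,-0.57275498],[.6376,.0049,.2614],[0]*3)]
def basis(q):
    P=parts(q);ex,ey,e=np.eye(3);return np.c_[e,P[1]@e,P[2]@e,P[3]@e,P[0]@ex,P[0]@ey,P[1]@ey,P[2]@ey]
def fit():
    s=r.state();d=D+[(s['q'],s['ee_pos'],0)]
    A=np.vstack([basis(q) for q,_,_ in d]);b=np.hstack([p for _,p,_ in d])
    x0=np.array([.36,.41,.5,.3,0,0,0,0]);lam=.05
    x=x0+np.linalg.lstsq(np.vstack([A,lam*np.eye(8)]),np.r_[b-A@x0,np.zeros(8)],rcond=None)[0]
    print('fit',x.round(3),'res mm',np.abs(A@x-b).max()*1000);return x
def ik(x,T,R,q0):
    f=lambda q:np.r_[(basis(q)@x-T)*5,(parts(q)[3]@Z(np.pi/2)-R).ravel(),.002*(q-(lo+hi)/2)]
    best=None
    for k in range(6):
        g=q0 if k==0 else np.random.default_rng(k).uniform(lo,hi)
        o=least_squares(f,g,bounds=(lo+.05,hi-.05))
        if best is None or o.cost<best.cost: best=o
    q=best.x;return q,np.linalg.norm(basis(q)@x-T)*1000,np.linalg.norm(parts(q)[3]@Z(np.pi/2)-R)
def pose(phi,pitch=45):
    a=np.radians(phi);t=np.radians(pitch);u=np.array([np.cos(a),np.sin(a),0]);k=np.array([0,0,1.])
    X=np.cos(t)*u+np.sin(t)*k;Zt=np.sin(t)*u-np.cos(t)*k;R=np.c_[X,np.cross(Zt,X),Zt]
    return np.array([.5067,-.0156,.063])-R@[-.169,0,-.017],R
E
python3 - <<'E'
from kin import *
x=fit();s=r.state();q0=np.clip(s['q'],lo+.051,hi-.051)
for phi in range(-180,180,20):
    T,R=pose(phi);q,e,er=ik(x,T,R,q0);print(phi,T.round(3),round(e,1),round(er,3),q.round(2))
E
```

```text
fit [ 0.312  0.477  0.473  0.332  0.006 -0.009 -0.023  0.001] res mm 1.6664593123233429
-180 [ 0.375 -0.016  0.17 ] 0.0 0.0 [ 0.57  0.69 -0.81  1.73  0.26  1.7   1.18]
-160 [ 0.383 -0.061  0.17 ] 0.0 0.0 [ 0.47  0.66 -0.74  1.75  0.43  1.73  1.45]
-140 [ 0.406 -0.1    0.17 ] 0.0 0.0 [ 0.38  0.61 -0.68  1.79  0.61  1.69  1.72]
-120 [ 0.441 -0.13   0.17 ] 0.0 0.0 [ 0.29  0.55 -0.61  1.86  0.77  1.57  1.97]
-100 [ 0.484 -0.145  0.17 ] 0.0 0.0 [ 0.22  0.48 -0.54  1.94  0.92  1.4   2.18]
-80 [ 0.53  -0.145  0.17 ] 0.0 0.0 [ 0.15  0.4  -0.46  2.03  1.08  1.19  2.37]
-60 [ 0.572 -0.13   0.17 ] 0.0 0.0 [ 0.1   0.33 -0.37  2.11  1.23  0.94  2.52]
-40 [ 0.607 -0.1    0.17 ] 0.0 0.0 [ 0.03  0.27 -0.25  2.19  1.43  0.65  2.63]
-20 [ 0.63  -0.061  0.17 ] 0.0 0.0 [-0.21  0.23  0.09  2.24  1.74  0.31  2.6 ]
0 [ 0.638 -0.016  0.17 ] 0.0 0.0 [ 0.65  0.3  -0.77  2.24  2.07  0.24  2.71]
20 [0.63  0.029 0.17 ] 8.3 0.052 [ 1.05  0.54 -1.22  2.2   1.71  0.24 -2.77]
40 [0.607 0.069 0.17 ] 0.0 0.0 [ 0.98  0.45 -1.    2.16 -0.87  0.24  0.06]
60 [0.572 0.098 0.17 ] 0.0 0.0 [ 1.14  0.66 -1.22  2.09 -0.22  0.44 -0.22]
80 [0.53  0.114 0.17 ] 0.0 0.0 [ 1.12  0.74 -1.22  2.   -0.14  0.72 -0.03]
100 [0.484 0.114 0.17 ] 0.0 0.0 [ 1.07  0.81 -1.22  1.91 -0.03  0.99  0.13]
120 [0.441 0.098 0.17 ] 0.0 0.0 [ 1.    0.87 -1.22  1.84  0.07  1.25  0.3 ]
140 [0.406 0.069 0.17 ] 0.0 0.0 [ 0.84  0.78 -1.05  1.78  0.05  1.45  0.62]
160 [0.383 0.029 0.17 ] 0.0 0.0 [ 0.68  0.72 -0.89  1.74  0.12  1.6   0.91]
```

Negative azimuths reach comfortably; at phi = -60° every joint is well inside its range. I raise, level the tool, yaw, then tilt again from that side.

```bash
python3 -m crank '[[0.66,0,-0.75,0,0,0],[0.66,0,-0.75,0,0,0],[0.66,0,-0.75,0,0,0],[0,0,0,0,-0.8,0],[0,0,0,0,-0.8,0],[0,0,0,0,-0.8,0],[0,0,0,0,-0.8,0],[0,0,0,0,-0.8,0]]'
python3 -m crank '[[0,0,0,0,-0.8,0],[0,0,0,0,-0.8,0],[0,0,0,0,-0.4,0],[0,0,0,0,0,0]]'
python3 - <<'E'
from kin import *
x=fit();s=r.state();print(np.round(s['q'],2));T,R=pose(-60);print(T);go(*(T[:2]*1000),240,-150)
q,e,er=ik(x,T,R,np.clip(s['q'],lo+.051,hi-.051));print(q.round(2),e,er)
E
```

```text
time_s: 34.95
ee_pos: [0.6414, -0.0005, 0.2625]
tool_rot: [-3.083, -0.232, -0.369]
force: [0.6, -0.2, -1.9]
finger_gap: 0.0399
grasp_force: 29.9
time_s: 35.45
ee_pos: [0.6419, -0.0006, 0.2616]
tool_rot: [-3.124, -0.237, -0.001]
force: [0.5, -0.2, -3.0]
finger_gap: 0.0402
grasp_force: 29.9
fit [ 0.295  0.482  0.47   0.323  0.008 -0.015 -0.023  0.008] res mm 1.4852166197352745
[-0.53  0.48  0.69  1.52 -0.32  1.26 -1.21]
[ 0.57246093 -0.12950127  0.17048023]
t 35.45 yaw now -81.31 turn z 9.99 (in new axes) x 3.85 y 6.23 z 1.08 tilt fix xy [-0.074 -0.011]
  in present axes [-4.41  5.86  1.02]
[ 0.11  0.33 -0.39  2.09  1.22  0.95  2.55] 0.0014097340817410308 1.4291077784613519e-05
```

```bash
python3 - <<'E'
from kin import *
x=fit()
for phi in(180,-165,-150,165):
    T,R=pose(phi)
    f=lambda q:np.r_[(basis(q)@x-T)*5,(parts(q)[3]@Z(np.pi/2)-R).ravel()]
    for g in([-.5,.5,.5,1.7,0,1.5,1.3],[0,.5,0,1.7,0,1.5,1.3]):
        o=least_squares(f,g,bounds=(lo+.05,hi-.05));print(phi,T.round(3),o.cost.round(6),o.x.round(2))
go(455,-16,260,90)
E
```

```text
fit [ 0.295  0.482  0.47   0.323  0.008 -0.015 -0.023  0.008] res mm 1.4852166197352745
180 [ 0.375 -0.016  0.17 ] 0.0 [-0.22  0.54  0.26  1.78 -0.09  1.63  1.66]
180 [ 0.375 -0.016  0.17 ] 0.0 [ 0.01  0.53 -0.04  1.77 -0.01  1.63  1.53]
-165 [ 0.38 -0.05  0.17] 0.0 [-0.21  0.53  0.18  1.78  0.08  1.6   1.79]
-165 [ 0.38 -0.05  0.17] 0.0 [ 0.03  0.53 -0.13  1.77  0.18  1.63  1.66]
-150 [ 0.393 -0.081  0.17 ] 0.0 [-0.15  0.51  0.05  1.8   0.27  1.57  1.89]
-150 [ 0.393 -0.081  0.17 ] 0.0 [ 0.07  0.52 -0.24  1.79  0.36  1.61  1.79]
165 [0.38  0.018 0.17 ] 0.0 [-0.17  0.54  0.25  1.78 -0.25  1.62  1.49]
165 [0.38  0.018 0.17 ] 0.0 [ 0.08  0.53 -0.08  1.77 -0.15  1.61  1.36]
t 35.45 yaw now -81.31 turn z -24.92 (in new axes) x 9.34 y -0.77 z 0.08 tilt fix xy [-0.074 -0.011]
  in present axes [-9.35 -0.65  0.07]
```

phi = 180°, with the scanner on the robot's side and its nose pointing outward, is well-conditioned. I yaw the tool there now.

```bash
python3 -m crank '[[0,0,0,0,0,-1],[0,0,0,0,0,-1],[0,0,0,0,0,-1],[0,0,0,0,0,-1],[0,0,0,0,0,-1],[0,0,0,0,0,-1],[0,0,0,0,0,-1],[0,0,0,0,0,-1]]' >/dev/null
python3 -m crank '[[0,0,0,0,0,-1],[0,0,0,0,0,-1],[0,0,0,0,0,-1],[0,0,0,0,0,-1],[0,0,0,0,0,-1],[0,0,0,0,0,-1],[0,0,0,0,0,-1],[0,0,0,0,0,-1]]'
python3 -m crank '[[0,0,0,0,0,-1],[0,0,0,0,0,-1],[0,0,0,0,0,-1],[0,0,0,0,0,-1],[0,0,0,0,0,-1],[0,0,0,0,0,-1],[0,0,0,0,0,-1],[0,0,0,0,0,-1]]'
python3 -m crank '[[0,0,0,0,0,-0.9],[0,0,0,0,0,0]]'
python3 - <<'E'
from h import *
from cell import r
go(375,-15.6,260,90);print(np.round(r.state()['q'],2))
E
```

```text
time_s: 37.45
ee_pos: [0.6412, -0.0009, 0.2623]
tool_rot: [-1.595, -2.702, -0.015]
force: [0.5, 0.3, -2.2]
finger_gap: 0.0399
grasp_force: 29.9
time_s: 38.45
ee_pos: [0.6412, -0.0009, 0.2623]
tool_rot: [0.167, 3.136, 0.015]
force: [0.9, 0.2, -1.7]
finger_gap: 0.0398
grasp_force: 29.9
time_s: 38.7
ee_pos: [0.6413, -0.0009, 0.2622]
tool_rot: [0.005, 3.14, 0.016]
force: [0.6, 0.3, -1.5]
finger_gap: 0.0397
grasp_force: 29.9
t 38.7 yaw now 89.83 turn z -0.02 (in new axes) x 13.31 y -0.73 z 0.11 tilt fix xy [0.084 0.012]
  in present axes [13.31 -0.77  0.08]
[-0.12  0.4   0.11  1.51 -0.05  1.23  1.56]
```

```bash
python3 -m crank '[[1,-0.1,0,0.08,0,0],[1,-0.1,0,0,0,0],[1,-0.1,0,0,0,0],[1,-0.1,0,0,0,0],[1,-0.1,0,0,0,0],[1,-0.1,0,0,0,0],[1,-0.1,0,0,0,0],[1,0,0,0,0,0]]' >/dev/null
python3 -m crank '[[1,0,0,0,0,0],[1,0,0,0,0,0],[1,0,0,0,0,0],[1,0,0,0,0,0],[1,0,0,0,0,0],[0.3,0,0,0,0,0],[0,0,0,0,0.5,0],[0,0,0,0,0.8,0]]'
python3 -m crank '[[0,0,0,0,0.8,0],[0,0,0,0,0.8,0],[0,0,0,0,0.8,0],[0,0,0,0,0.8,0],[0,0,0,0,0.8,0],[0,0,0,0,0.8,0],[0,0,0,0,0.4,0],[0,0,0,0,0,0]]'
python3 aim.py
```

```text
time_s: 40.7
ee_pos: [0.3756, -0.0143, 0.2623]
tool_rot: [-0.006, -2.985, -0.002]
force: [-0.2, -0.1, -2.3]
finger_gap: 0.0399
grasp_force: 29.9
time_s: 41.7
ee_pos: [0.3757, -0.0143, 0.2611]
tool_rot: [-0.003, -2.361, -0.001]
force: [-0.7, 0.6, -1.4]
finger_gap: 0.0401
grasp_force: 29.9
pitch 44.69981399497729 roll -0.003216955252805601 q [-0.12  0.43  0.12  1.7  -0.04  1.8   1.59] 41.7
scan [507.75654125 -14.72052235 154.34133354] tool-axes units to go [-3.17 -0.04  3.28]
top tops [[553.6, 70.3, 173.9, 78.5, 11.7]]
scene tops [[561.7, 21.2, 182.5, 178.6, -78.6]]
184 scanner pts in tool frame, pct 2/98 [[-46.0, -22.0, -41.0], [33.0, -13.0, -30.0], [46.0, 17.0, 80.0]]
```

Works well. Lower it onto the aim point.

```bash
python3 -m crank '[[-0.63,-0.04,0.66,0,0,0],[-0.63,0,0.66,0,0,0],[-0.63,0,0.66,0,0,0],[-0.63,0,0.65,0,0,0],[-0.65,0,0.65,0,0,0],[0,0,0,0,0,0],[0,0,0,0,0,0],[0,0,0,0,0,0]]'
python3 aim.py; python3 - <<'E'
import cv2,numpy as np
a=cv2.imread('pics/7scene.png')[90:250,130:350];cv2.imwrite('pics/7crop.png',cv2.resize(a,None,fx=3.5,fy=3.5,interpolation=cv2.INTER_CUBIC))
E
```

```text
time_s: 42.8
ee_pos: [0.3747, -0.0151, 0.171]
tool_rot: [-0.003, -2.363, -0.002]
force: [0.0, 0.8, -2.2]
finger_gap: 0.0397
grasp_force: 29.9
pitch 44.637838916213106 roll 0.04632830598910576 q [-0.11  0.54  0.11  1.76 -0.05  1.62  1.6 ] 42.8
scan [506.87604456 -15.30301623  64.32681428] tool-axes units to go [-0.04 -0.01  0.05]
top tops [[523.3, 78.6, 119.2, 49.6, 11.5], [613.7, 84.4, 75.5, 50.4, -78.1]]
scene tops [[562.8, 20.3, 183.4, 179.3, -78.1]]
197 scanner pts in tool frame, pct 2/98 [[10.0, -22.0, -43.0], [30.0, -12.0, -28.0], [45.0, 16.0, 83.0]]
```

View pics/7crop.png

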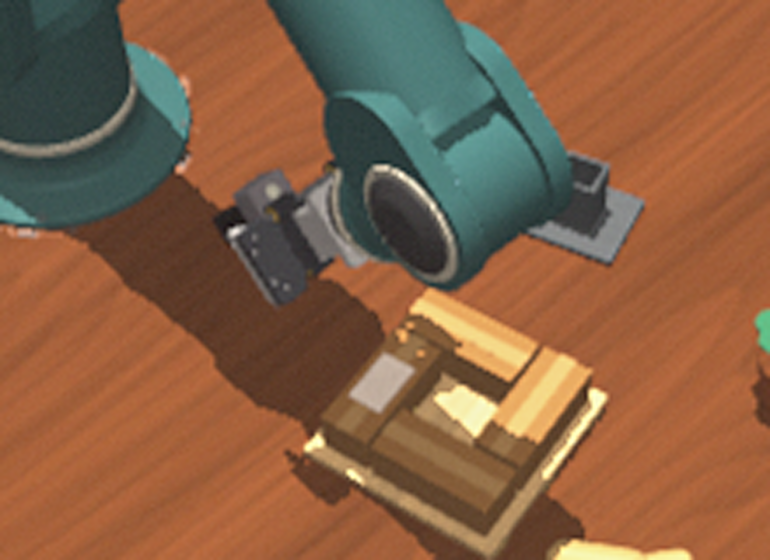

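The ring is whole, with the label at about (382,382) in the crop. The scanner is held nose-outward with its back dot at (270,190). Last check: whether the scanner slipped in the grip, from wrist depth.

```bash
python3 - <<'E'
from h import *
from cell import r
s=r.state();R=Ro.from_rotvec(s['tool_rot']).as_matrix();p=np.array(s['ee_pos'])*1000
c=r.read_camera('wrist');x=(cloud(c)*1000-p)@R
m=(abs(x[...,1])<14)&(x[...,0]>-60)&(x[...,0]<60)&(x[...,2]>-55)&(x[...,2]<-25);q=x[m]
print(len(q));
if len(q)>20:
    k=np.polyfit(q[:,0],q[:,2],1);print('top plane slope deg',np.degrees(np.arctan(k[0])),'z at 0',k[1],np.percentile(q,[1,50,99],axis=0).round(0).tolist())
print(s['time_s'],np.abs(s['dq']).max())
for n,l in(('wrist',c),('top',r.read_camera('top'))): print(n,[a.tolist() for a in rects(l,.055,.075,.063,60,(.4,.72,-.15,.2))],[a.tolist() for a in rects(l,.075,.1,.09,60,(.68,.8,-.3,-.1))])
E
```

```text
5774
top plane slope deg 0.9404870587066589 z at 0 -36.81388455741347 [[-24.0, -14.0, -38.0], [14.0, 0.0, -37.0], [43.0, 14.0, -28.0]]
42.9 0.0026565778165414354
wrist [] []
top [[553.0, 71.7, 174.5, 75.5, 11.7]] [[727.1, -195.2, 80.2, 76.5, -64.0]]
```

```bash
python3 -c "
from cell import r
print(r.job_done())"
```

```text
the job is handed in; nothing more can be done
None
```

I handed the job in at about 43 s: the four-carton ring is complete, with gaps of about 4 to 5.3 mm, and the scanner is held still about 12 cm from the label at 45° nose-down; the mug, plant and driftwood were not touched.

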